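Third hand: press a ribbed plate against a sprung fence

TASK

Lift the ribbed aluminium plate up and off its hook and press its flat face squarely against the pad of the sprung fence, edges in line with the pad's edges, so that a colleague can fasten it. Press until the pad's brass pointer bar stands between the two ridges on top of the block, never driving the pad to the end of its travel, and finish while still holding and pressing steadily there: do not let go. Leave the other things on the board where they are.

Things in the scene. Friction and masses are not known exactly. Their poses are not given: they have to be found in the camera images.
- board_top (a point): Centre of the top of the grey work board, 440 x 570 mm (x, y), 10 mm thick, fixed, level, laid across the open chassis: its top is 204 mm above the tray, and everything stands on it.
- ribbed_plate: The part, 130 to 220 g: aluminium plate 64 wide (y), 70 high (z), 6 mm thick, flat face on its +x side; on its -x side in the middle an upright rib 12 mm thick (y), x -3 to -35, 70 mm high; on top a 6 mm wire loop, opening 26 wide, z 70 to 98, top 104 mm. Origin: centre of the plate's lower edge. Starts upright on the hook, origin 4 mm off the column, 28 mm over the board, axes as the stand's.
- plate_face (a point): Centre of the plate's flat face (3, 0, 35 mm in the plate's frame), axes of the plate; +x points out of the flat face.
- plate_rib (a point): Point in the rib to grip from above, across its 12 mm: 19 mm behind (-x) the plate's middle plane, 58 mm above its lower edge, 12 mm below the rib's top. A gripper body 54 mm above this point clears the wire loop by 8 mm.
- hook_stand: Fixed stand. Origin: on the board, below the front face of the column; x points into the column, the hook points to -x. Base 90 x 100 mm (x -23 to 67), 8 high; dark column 36 wide, 130 mm high. The plate hangs with its flat face against the column.
- hook_tip (a point): Top of the hook's tip, axes of the stand: 33 mm before the column (-x; rod end 37), 134 mm over the board. The hook is an 8 mm rod, level for 26 mm with its axis 122 mm up, then bent up, the tip 8 mm over the level part. The hung loop can rise 20 mm before the plate's top meets the rod; raised 10 to 18 mm (14 is best) it passes the tip when drawn 45 mm or more along the stand's -x.
- fence: Fixed sprung fence. Origin: on the board below the front face of the pad at rest; x points into the fence, the way to press. Base 120 x 100 mm (x -22 to 98), 8 high; dark block behind the pad 76 wide, 97 high, x 32 to 74 mm. On the block's top two steel ridges lie across x, each in two halves with a 16 mm gap where the pointer runs.
- pad_face (a point): Centre of the pad's front face, 65 mm above the board; axes of the fence, x into the fence; moves with the pad. The pad is a steel plate 64 wide, 70 high (lower edge 30, top 100 mm up), 8 mm thick, on two sprung rods. A brass pointer runs from its top back over the block and ends in a cross bar.
- fence_pad (a joint): How far the pad is pushed in along the fence's +x, m: 0 at rest, 0.016 at the end of its travel (do not go there). The spring needs 3 N at the start and 1 N more per mm. The pointer bar stands between the ridges from about 0.003 to 0.011 (6 to 14 N); 0.007 (10 N) is the middle.
- can_capacitor: Bystander, loose: blue can capacitor, 35 mm diameter, 56 mm high; origin at the centre of its underside.
- solder_reel: Bystander, loose: reel of solder, 52 mm diameter, 34 mm high; origin at the centre of its underside.
- relay: Bystander, loose: relay in a clear case, 21 x 28 x 42 mm high; origin at the centre of its underside.
- screwdriver_2: Bystander, loose: dark screwdriver lying on the board, 151 mm long along its x, 26 mm thick handle; origin at the middle of its underside.

How it is judged:
By the outcome, as a careful person would: the job done as asked, in the order asked, and still so for the second after the job is handed in, while the arm keeps its last pose, push and grip.
It also fails if it takes over 46 s, if anything falls off the work surface, if the arm or the gripper's body presses on something with over 40 N, if the wrist force passes 120 N, or if a joint passes its speed limit or range.

ROBOT

A 6-joint arm with a two-finger parallel gripper is mounted at the origin on a cart in front of the work surface, level with it; the furniture and walls round the work are solid. World frame = base frame: x ahead of the robot, y to its left, z up, the work surface at z = 0. Lengths are in mm, angles in rad, forces in N, time in s.
With the tool pointing down it reaches from about 275 to 825 mm from the base axis. Payload 5.2 kg.
Tool frame: the origin (TCP) lies on the centre line of the jaws, within the pads' length; the fingertips stand 22 mm ahead of it and the grasp point (between the pads) lies 3 mm ahead of it; z points along the fingers, y is the line along which they close (so a half turn about z gives the same grasp; the last joint's range is limited). The gripper opens to 93 mm and grips with 3 to 60 N. Pads are 15 mm wide; open, the fingers measure 128 mm over their backs; the gripper's body (75 mm by 188 mm) begins 65 mm behind the grasp point.
Start: joints at [-1.383, 0.259, 1.535, -0, 1.348, -0.203], TCP at [209.531, -508.529, 240.653] pointing down, gripper open.
Joint ranges: [-3.14, 3.14], [-0.91, 2.08], [0.19, 2.58], [-1.22, 4.36], [0.22, 2.71], [-3.12, 3.12]. Speed limits (rad/s): [2.57, 2.57, 3.14, 3.14, 3.14, 3.14].

INTERFACE

Orientations are given as a rotation vector (axis times angle).
In Python, from plant import arm gives the robot as it stands.
- The arm moves only by the shell command python3 drive.py 'ROWS' [FORCE]. ROWS is a JSON list of rows, 1 to 8 of them, each of 5 numbers: the opening from 0.0 (shut) to 1.0 (fully open), then dx, dy, dz in units of 100 mm, then a turn about the tool's z in units of 0.05 rad; each row is the pose to reach, as a shift and turn from the pose commanded when the command began, along the tool's axes at that moment; what a row does not reach only later rows make up. A row lasts 1/12 s, in which the tool goes at most 41.7 mm and 0.125 rad, less where a joint would pass 70% of its speed; a pose out of reach is approached as far as the arm can. The fingers move at their own pace and stop on an object; FORCE is the grip in N (left out, the last holds). Time passes only in rows, so rows that do not move let the fingers close. It prints the time, the measured TCP pose, the force, the opening and the grip force at its end. Input that does not fit is refused with a message, and nothing moves.
- arm.get_obs(): the state, without advancing time (a new reading comes with each control period).
- arm.get_image(name): name is "side" or "top"; returns a dict with "img" (400x640x3 uint8, red, green, blue), "mtx" (3x3 intrinsics, pixels), "k1" (the pictures are not rectified: a ray, as slopes to the right and down, at radius r is drawn at 1 + k1 r^2 times it, then the intrinsics apply), "cam_to_world" (4x4, takes a point from camera to world coordinates). Camera axes: x right, y down, z forward; pixel columns grow to the right and rows downward; lengths in mm; the calibration is good to about 2 mm. A picture is of the moment at which its call begins. There is no depth.
- arm.job_done(): hands the job in; it is judged then, once.
The state is a dict: "time": time; "joints": joint angles; "qd": joint speeds; "joint_torque": joint torques, N m; "position": TCP position; "tool_rot": TCP orientation; "ft_force": force on the tool from outside, world axes, zero at the start; "wrist_torque": the same for the moment, N m; "gripper_width": opening from 0.0 (shut) to 1.0 (fully open); "grasp_force": force on a finger pad.
Only numpy, scipy, OpenCV 4.12 (cv2) and the standard library are available. Lean on these libraries where they do the work, as an engineer would, in place of code of your own. Each camera call takes 0.05 s, during which the arm holds its last target. There are 200 camera calls.

## Working session

There is one attempt and no reset: what is moved stays moved. The work goes in short steps, Python scripts to look and compute and a shell command to move; the robot and the scene stay as the last step left them, time stands still between calls to the robot, and variables do not carry over. Pictures are saved under pics/ and viewed, at most 10 in all, crops included, and the job is handed in when it is done.

```bash
ls; mkdir -p pics; python3 - <<'E'
from plant import arm
import cv2,numpy as np
np.set_printoptions(precision=4,suppress=True)
o=arm.get_obs();print({k:np.round(v,3) for k,v in o.items()})
for n in("side","top"):
    d=arm.get_image(n);cv2.imwrite(f"pics/{n}0.png",d["img"][:,:,::-1]);print(n,d["mtx"],d["k1"],d["cam_to_world"])
E
```

```text
drive.py
pics
plant.py
{'time': np.float64(0.0), 'joints': array([-1.383,  0.259,  1.536,  0.   ,  1.348, -0.203]), 'qd': array([ 0.001,  0.001,  0.001, -0.   ,  0.   , -0.001]), 'joint_torque': array([ -0.001, -43.731, -28.4  ,   0.072,   0.041,  -0.   ]), 'position': array([ 209.431, -508.012,  239.811]), 'tool_rot': array([-3.08, -0.61, -0.  ]), 'ft_force': array([ 0.15 , -0.457, -1.098]), 'wrist_torque': array([ 0.052, -0.02 , -0.02 ]), 'grasp_force': np.float64(0.0), 'gripper_width': np.float64(0.999)}
side [[383.8042   0.     312.9581]
 [  0.     383.8042 196.8942]
 [  0.       0.       1.    ]] -0.08892934616226757 [[   0.9994   -0.0188    0.0305  518.1391]
 [  -0.0357   -0.61      0.7916 -686.641 ]
 [   0.0037   -0.7922   -0.6102  820.1182]
 [   0.        0.        0.        1.    ]]
top [[475.5897   0.     312.0176]
 [  0.     475.5897 200.6945]
 [  0.       0.       1.    ]] -0.08905813719415366 [[   0.0218   -0.9933    0.1136  428.0097]
 [  -0.9993   -0.018     0.0337  -34.8703]
 [  -0.0314   -0.1143   -0.993  1352.8377]
 [   0.        0.        0.        1.    ]]
```

View pics/side0.png

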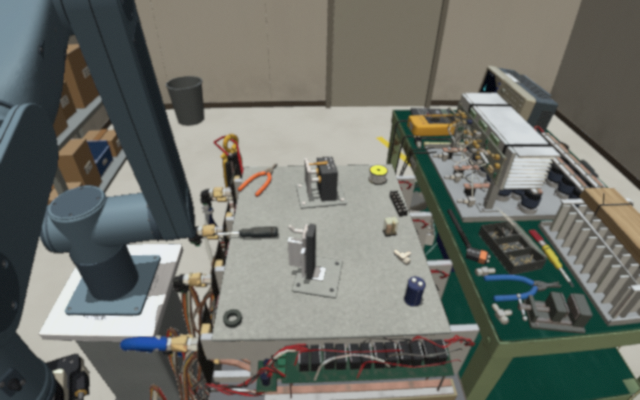

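View pics/top0.png

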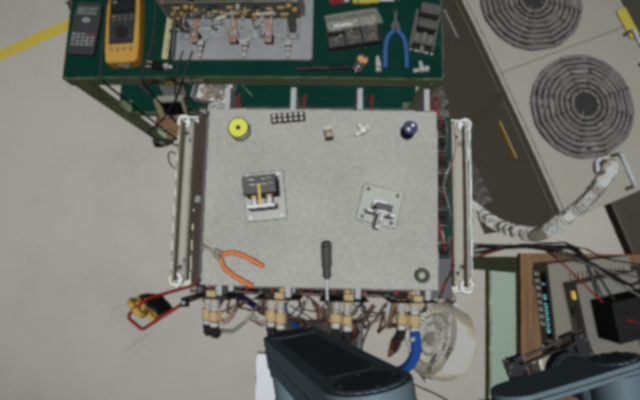

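The side view shows the hook stand with plate at about (310,255) and the fence at (322,183). The top view shows the fence at (263,193) and the stand at (380,206). Next I'll enlarge both.

```bash
cat > h.py <<'E'
from plant import arm
import cv2,numpy as np
np.set_printoptions(precision=3,suppress=True)
def cam(n):
    d=arm.get_image(n); return d
def ray(d,uv):
    D=np.array([d["k1"],0,0,0,0.])
    p=cv2.undistortPoints(np.array([[uv]],float),d["mtx"],D)[0,0]
    T=d["cam_to_world"];v=T[:3,:3]@np.r_[p,1];return T[:3,3],v/np.linalg.norm(v)
def onz(d,uv,z):
    c,v=ray(d,uv);return c+v*(z-c[2])/v[2]
def tri(d1,u1,d2,u2):
    c,v=ray(d1,u1);e,w=ray(d2,u2)
    s,t=np.linalg.lstsq(np.c_[v,-w],e-c,rcond=None)[0]
    return (c+s*v+e+t*w)/2,np.linalg.norm(c+s*v-e-t*w)
def proj(d,P):
    Ti=np.linalg.inv(d["cam_to_world"]);P=np.atleast_2d(P).astype(float)
    return cv2.projectPoints(P,cv2.Rodrigues(Ti[:3,:3])[0],Ti[:3,3],d["mtx"],np.array([d["k1"],0,0,0,0.]))[0][:,0]
def crop(img,x0,y0,w,h,s):
    return cv2.resize(img[y0:y0+h,x0:x0+w,::-1],None,fx=s,fy=s,interpolation=cv2.INTER_CUBIC)
E
python3 - <<'E'
from h import *
t=cam("top");s=cam("side")
a=crop(t["img"],230,165,80,60,5);b=crop(t["img"],350,175,80,60,5)
c=crop(s["img"],285,145,80,60,5);e=crop(s["img"],275,215,80,85,5)
cv2.imwrite("pics/topc.png",np.hstack([a,b]))
e=cv2.resize(e,None,fx=1,fy=1)
cv2.imwrite("pics/sidec.png",np.hstack([np.vstack([c,np.zeros((125,400,3),np.uint8)]),e]))
# board corners
for n,u,v in [("capbase",(415,300),(409,130))]: print(n,tri(s,u,t,v))
print(tri(s,(332,165) ,t,(262,176)))
# board edges corners: near-right corner top (436,110)?
print(tri(s,(378,170),t,(238,127)), "reel centre top")
E
```

```text
capbase (array([ 737.127, -230.871,  209.958]), np.float64(2.013540475925183))
(array([599.004, 114.385, 302.086]), np.float64(6.077930033512861))
(array([731.769, 186.879, 236.241]), np.float64(1.897593342438392)) reel centre top
```

View pics/topc.png

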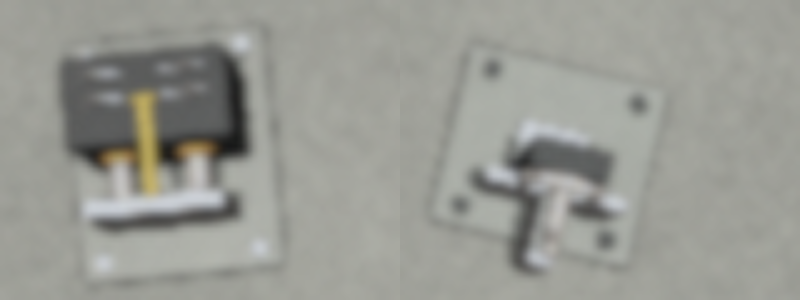

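View pics/sidec.png

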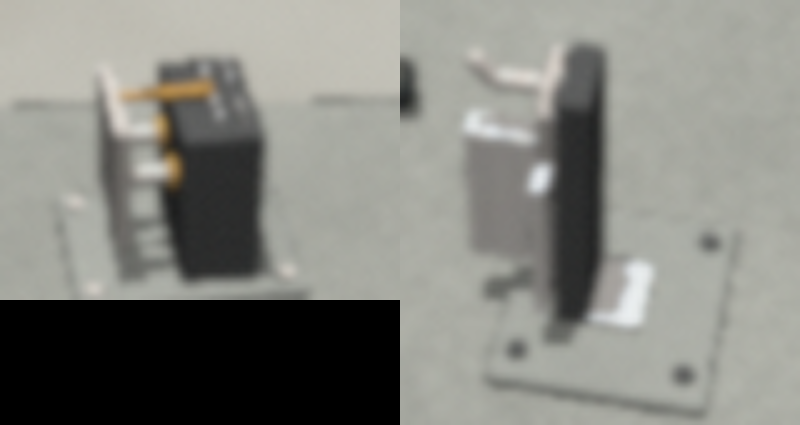

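The top crop shows the fence base corners at crop (255,30), (283,265) and (88,280), and the pad's white top edge along row ~205. The stand base corners are at (73,40), (265,90), (232,270) and (32,220) in its half. The side crop confirms the plate hangs with its rib facing -x. I'll compute the poses from these corners and known heights.

```bash
python3 - <<'E'
from h import *
t=cam("top");s=cam("side")
def T(x,y,x0,y0): return ((x+.5)/5-.5+x0,(y+.5)/5-.5+y0)
Z=204
def fit(M,W):
    M=np.array(M,float);W=np.array(W)
    mc,wc=M.mean(0),W.mean(0);A=M-mc;B=W-wc
    a=np.arctan2((A[:,0]*B[:,1]-A[:,1]*B[:,0]).sum(),(A*B).sum())
    R=np.array([[np.cos(a),-np.sin(a)],[np.sin(a),np.cos(a)]]);o=wc-R@mc
    return np.degrees(a),o,np.linalg.norm(W-(M@R.T+o),axis=1)
# stand: model corners
W=[onz(t,T(*p,350,175),Z+8)[:2] for p in [(73,40),(265,90),(232,270),(32,220)]]
print("stand top",fit([(67,50),(67,-50),(-23,-50),(-23,50)],W))
Ws=[onz(s,T(*p,275,215),Z+8)[:2] for p in [(740-400,232),(703-400,412),(487-400,378)]]
print("stand side",fit([(67,50),(67,-50),(-23,-50)],Ws))
W=[onz(t,T(*p,230,165),Z+8)[:2] for p in [(255,30),(283,265),(88,280)]]
print("fence top",fit([(98,-50),(-22,-50),(-22,50)],W))
# column top: block face
for nm,p,x0,y0,z in [("col frontL",(528,173),350-80,175,334),("col backR",(612,150),270,175,334),("pad top L",(88,200),230,165,304),("pad top R",(225,192),230,165,304),("pad top Lfront",(88,220),230,165,304),("pad top Rfront",(225,208),230,165,304)]:
    print(nm,onz(t,T(*p,x0,y0),z))
# masks: yellow pointer in top, white-ish pad
h=cv2.cvtColor(t["img"],cv2.COLOR_RGB2HSV)
m=cv2.inRange(h,(15,90,80),(35,255,255));m[:, :230]=0;m[:, 300:]=0;m[:165]=0;m[225:]=0
ys,xs=np.nonzero(m);print(len(xs),xs.min(),xs.max(),ys.min(),ys.max())
vx,vy,cx,cy=cv2.fitLine(np.c_[xs,ys].astype(np.float32),cv2.DIST_L2,0,.01,.01).ravel();print(vx,vy,cx,cy)
a=onz(t,(cx-vx*8,cy-vy*8),310);b=onz(t,(cx+vx*8,cy+vy*8),310);d=a-b;print("pointer",a,b,np.degrees(np.arctan2(d[1],d[0])))
E
```

```text
stand top (np.float64(-12.395399179831896), array([ 528.339, -154.671]), array([1.441, 3.506, 0.241, 1.94 ]))
stand side (np.float64(-13.367298139924038), array([ 528.082, -156.009]), array([1.759, 1.883, 2.099]))
fence top (np.float64(7.5021656661171185), array([531.551, 116.48 ]), array([4.821, 1.161, 5.391]))
col frontL [ 528.673 -136.45   334.   ]
col backR [ 539.265 -172.483  334.   ]
pad top L [536.623 145.24  304.   ]
pad top R [541.345  83.922 304.   ]
pad top Lfront [527.657 144.906 304.   ]
pad top Rfront [534.185  83.702 304.   ]
106 250 272 184 202
0.99894035 -0.04602372 259.59433 193.23586
pointer [560.768 135.262 310.   ] [563.038  99.581 310.   ] 93.63947939871181
```

```bash
cat >> h.py <<'E'
def edge(d,o,a,p,q,z,r=7,skip=.12,pol=0):
    """strongest grey step along the normal of the segment p-q (object frame), returned as a line fit in the object frame: offset at middle, slope deg, scatter"""
    g=cv2.GaussianBlur(cv2.cvtColor(d["img"],cv2.COLOR_RGB2GRAY),(0,0),.7).astype(np.float32);p,q=np.array(p,float),np.array(q,float);L=np.linalg.norm(q-p)
    e=(q-p)/L;n=np.array([e[1],-e[0]]);R=np.array([[np.cos(a),-np.sin(a)],[np.sin(a),np.cos(a)]])
    ts=np.linspace(skip,1-skip,25)*L;os=np.arange(-r,r+.1,.25);out=[]
    for t in ts:
        P=(p+t*e+os[:,None]*n)@R.T+o
        uv=proj(d,np.c_[P,np.full(len(P),z)]).astype(np.float32)
        v=np.gradient(cv2.remap(g,uv[:,0:1],uv[:,1:2],cv2.INTER_CUBIC).ravel())
        v=np.abs(v) if pol==0 else np.maximum(pol*v,0)
        k=np.argmax(v);w=np.where(abs(os-os[k])<2.5,v,0)**2;out.append((w*os).sum()/w.sum())
    out=np.array(out);x=ts-L/2;ok=abs(out-np.median(out))<2
    f=np.polyfit(x[ok],out[ok],1);return round(f[1],2),round(np.degrees(np.arctan(f[0])),2),round(np.std(out[ok]-np.polyval(f,x[ok])),2),int(ok.sum())
E
python3 - <<'E'
from h import *
t=cam("top");s=cam("side")
C=[(67,50),(67,-50),(-23,-50),(-23,50)]
F=[(98,50),(98,-50),(-22,-50),(-22,50)]
for nm,d in (("top",t),("side",s)):
  for o,a,K,l in (((528.3,-155.2),-13.,C,"stand"),((533,114),6.,F,"fence")):
    for i in range(4): print(nm,l,K[i],K[(i+1)%4],edge(d,np.array(o),np.radians(a),K[i],K[(i+1)%4],212))
print("pad front top",edge(t,np.array((533,114)),np.radians(6),(0,32),(0,-32),304),"ends",edge(t,np.array((533,114)),np.radians(6),(8,32),(0,32),304,skip=.2),edge(t,np.array((533,114)),np.radians(6),(0,-32),(8,-32),304,skip=.2))
print("block top back",edge(t,np.array((533,114)),np.radians(6),(74,38),(74,-38),301),"L",edge(t,np.array((533,114)),np.radians(6),(32,38),(74,38),301),"R",edge(t,np.array((533,114)),np.radians(6),(74,-38),(32,-38),301))
E
```

```text
top stand (67, 50) (67, -50) (np.float64(3.45), np.float64(0.54), np.float64(0.37), 19)
top stand (67, -50) (-23, -50) (np.float64(4.65), np.float64(-0.03), np.float64(0.67), 25)
top stand (-23, -50) (-23, 50) (np.float64(2.85), np.float64(-0.09), np.float64(0.41), 14)
top stand (-23, 50) (67, 50) (np.float64(1.69), np.float64(0.06), np.float64(0.38), 21)
top fence (98, 50) (98, -50) (np.float64(6.08), np.float64(-1.0), np.float64(0.47), 24)
top fence (98, -50) (-22, -50) (np.float64(5.25), np.float64(-0.5), np.float64(0.21), 25)
top fence (-22, -50) (-22, 50) (np.float64(1.85), np.float64(-1.03), np.float64(0.35), 23)
top fence (-22, 50) (98, 50) (np.float64(0.67), np.float64(-1.24), np.float64(0.55), 9)
side stand (67, 50) (67, -50) (np.float64(-1.48), np.float64(0.29), np.float64(0.25), 13)
side stand (67, -50) (-23, -50) (np.float64(1.89), np.float64(0.05), np.float64(0.38), 14)
side stand (-23, -50) (-23, 50) (np.float64(6.0), np.float64(0.3), np.float64(0.29), 13)
side stand (-23, 50) (67, 50) (np.float64(2.61), np.float64(-0.7), np.float64(0.95), 12)
side fence (98, 50) (98, -50) (np.float64(5.71), np.float64(-0.87), np.float64(0.52), 14)
side fence (98, -50) (-22, -50) (np.float64(-6.09), np.float64(-0.38), np.float64(0.23), 13)
side fence (-22, -50) (-22, 50) (np.float64(1.51), np.float64(-0.48), np.float64(0.78), 25)
side fence (-22, 50) (98, 50) (np.float64(1.34), np.float64(-0.51), np.float64(0.91), 8)
pad front top (np.float64(1.18), np.float64(-0.97), np.float64(0.36), 25) ends (np.float64(1.52), np.float64(2.29), np.float64(0.11), 25) (np.float64(-2.85), np.float64(-12.73), np.float64(0.39), 24)
block top back (np.float64(1.41), np.float64(-0.98), np.float64(0.37), 24) L (np.float64(-2.62), np.float64(-0.95), np.float64(0.57), 25) R (np.float64(-3.97), np.float64(-4.1), np.float64(0.49), 22)
```

```bash
python3 - <<'E'
from h import *
t=cam("top");s=cam("side")
# overlay predictions for stand pose guess
o=np.array((528.3,-154.5));a=np.radians(-13.1)
R=np.array([[np.cos(a),-np.sin(a)],[np.sin(a),np.cos(a)]])
def pw(L): L=np.array(L,float);return np.c_[L[:,:2]@R.T+o,L[:,2]+204]
polys=[([(67,50,8),(67,-50,8),(-23,-50,8),(-23,50,8)],(0,255,0)),([(0,18,130),(0,-18,130)],(0,0,255)),([(-7,32,98),(-7,-32,98),(-1,-32,98),(-1,32,98)],(255,0,0)),([(-7,6,98),(-39,6,98),(-39,-6,98),(-7,-6,98)],(255,0,255)),([(0,0,122),(-26,0,122),(-33,0,134)],(0,255,255))]
outs=[]
for d,(x0,y0,w,h,S) in ((t,(350,177,60,60,6.6)),(s,(285,220,60,80,6.6))):
    im=crop(d["img"],x0,y0,w,h,S)
    for P,c in polys:
        uv=((proj(d,pw(P))-(x0,y0)+.5)*S-.5).round().astype(np.int32)
        cv2.polylines(im,[uv],len(P)==4,c,1)
    outs.append(im)
H=max(i.shape[0] for i in outs)
outs=[np.vstack([i,np.zeros((H-i.shape[0],i.shape[1],3),np.uint8)]) for i in outs]
cv2.imwrite("pics/ov.png",np.hstack(outs))
E
```

```text
(no output)
```

View pics/ov.png

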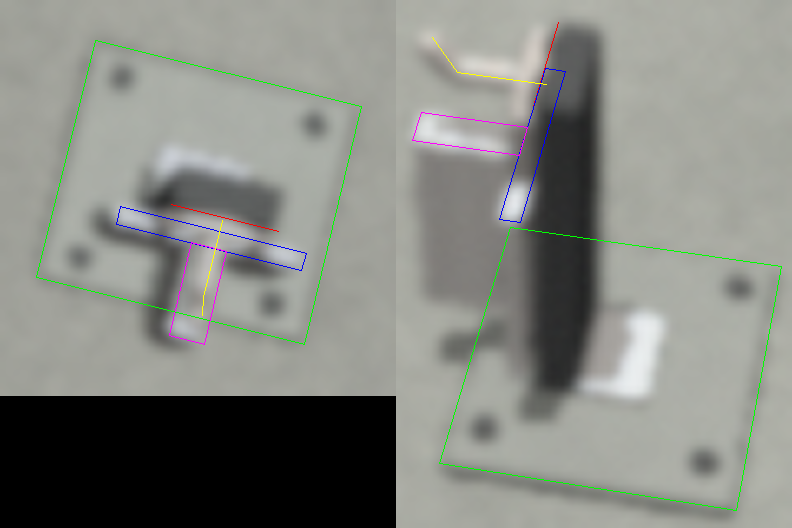

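The overlay matches both views to about 1–2 mm. Stand: (528.5, -154.5), yaw -13.1°. Fence: (531.4, 116.2), yaw 7.0°. The board top is at z = 204.

Units first: shifts go in units of 100 mm and turns go in units of 0.05 rad. So -145 mm is -1.45, -120 mm is -1.2.

```bash
cat >> h.py <<'E'
def go(p,yaw_deg):
    """tool-axis shift and tool-z turn from the measured pose to world TCP p, tool x at yaw"""
    o=arm.get_obs();R=cv2.Rodrigues(np.array(o["tool_rot"]))[0]
    y=np.arctan2(R[1,0],R[0,0]);d=R.T@(np.array(p,float)-o["position"])
    tr=-((np.radians(yaw_deg)-y+np.pi)%(2*np.pi)-np.pi)
    print("t",round(float(o["time"]),2),"pos",o["position"],"yaw",round(np.degrees(y),2),"tilt",R[2,:2],"shift",d,"turn",round(tr,4),"F",np.array(o["ft_force"]),"M",np.array(o["wrist_torque"]))
E
python3 drive.py '[[1, 0, 0, -0.4, 0], [1, 0, 0, -0.8, 0], [1, 0, 0, -1.2, 0], [1, 0, 0, -1.45, 0], [1, 0, 0, -1.45, 0]]'
python3 -c "
from h import *
go((506.1,-149.3,385),-13.1)"
```

```text
time: 0.92
position: [209.9, -510.3, 392.5]
tool_rot: [3.07, 0.608, -0.0]
ft_force: [0.6, -0.4, 0.7]
gripper_width: 0.999
grasp_force: 0.0
t 0.92 pos [ 209.936 -510.348  392.526] yaw 22.39 tilt [-0.002  0.011] shift [ 411.393 -221.054    4.047] turn 0.6195 F [ 0.644 -0.371  0.715] M [ 0.072  0.019 -0.006]
```

Converted, 284 mm is 2.84, 248 mm is 2.48, 0.4 rad is 8.

```bash
python3 drive.py '[[1, 0.35, -0.19, 0, 2], [1, 0.71, -0.38, 0, 4], [1, 1.06, -0.57, 0, 6], [1, 1.42, -0.76, 0, 8], [1, 1.77, -0.95, 0, 10], [1, 2.13, -1.14, 0, 12.4], [1, 2.48, -1.33, 0, 12.4], [1, 2.84, -1.52, 0, 12.4]]'
python3 -c "
from h import *
go((506.1,-149.3,385),-13.1)"
```

```text
time: 1.58
position: [414.2, -258.8, 385.1]
tool_rot: [-3.12, 0.362, 0.001]
ft_force: [0.5, -0.1, 1.2]
gripper_width: 0.998
grasp_force: 0.0
t 1.58 pos [ 414.172 -258.759  385.095] yaw -13.23 tilt [-0. -0.] shift [  64.442 -127.59     0.093] turn -0.0022 F [ 0.45  -0.11   1.216] M [ 0.052 -0.036 -0.06 ]
```

```bash
python3 drive.py '[[1, 0.17, -0.34, 0, 0], [1, 0.34, -0.68, 0, 0], [1, 0.51, -1.02, 0, 0], [1, 0.64, -1.27, 0, 0], [1, 0.64, -1.27, 0, 0], [1, 0.64, -1.27, 0, 0]]'
python3 - <<'E'
from h import *
go((506.1,-149.3,293),-13.1)
t=cam("top");s=cam("side")
cv2.imwrite("pics/b.png",np.hstack([crop(t["img"],340,160,80,110,4.5),crop(s["img"],270,180,85,110,4.5)]))
E
```

```text
time: 2.08
position: [505.2, -150.1, 384.7]
tool_rot: [-3.121, 0.354, 0.002]
ft_force: [0.7, -0.2, -1.2]
gripper_width: 1.002
grasp_force: 0.0
t 2.08 pos [ 505.154 -150.115  384.72 ] yaw -12.94 tilt [-0.002 -0.   ] shift [ 0.877 -0.997 91.719] turn 0.0028 F [ 0.663 -0.249 -1.207] M [ 0.035  0.043 -0.021]
```

View pics/b.png

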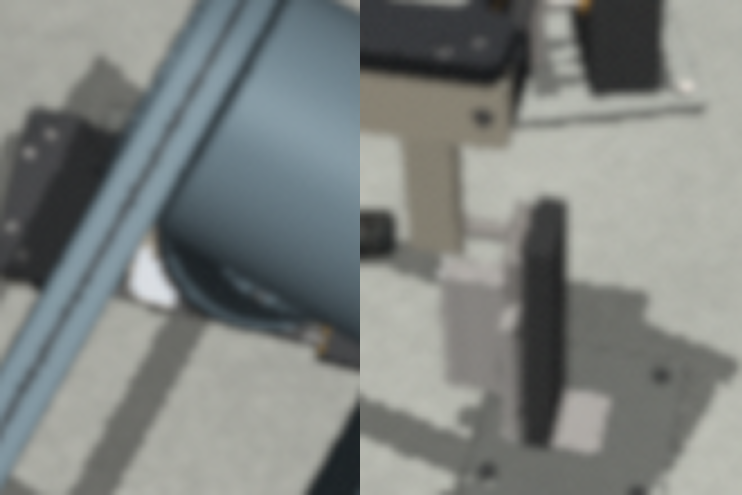

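The open fingers stand above the hook (finger at about (435,200) in the right crop) and the plate still hangs. Now I'll descend, biased 2 mm back along the rib.

Converted, 92 mm is 0.92, -1 mm is -0.01.

```bash
python3 drive.py '[[1, -0.01, -0.01, 0.3, 0], [1, -0.01, -0.01, 0.6, 0], [1, -0.01, -0.01, 0.8, 0], [1, -0.01, -0.01, 0.92, 0], [1, -0.01, -0.01, 0.92, 0], [1, -0.01, -0.01, 0.92, 0]]' 25
python3 - <<'E'
from h import *
go((504.1,-148.8,293),-13.1)
s=cam("side")
cv2.imwrite("pics/c.png",crop(s["img"],260,190,95,100,6))
E
```

```text
time: 2.68
position: [503.1, -151.4, 293.5]
tool_rot: [-3.12, 0.363, 0.002]
ft_force: [0.5, 0.8, -0.0]
gripper_width: 1.0
grasp_force: 0.0
t 2.68 pos [ 503.15  -151.375  293.468] yaw -13.26 tilt [-0.001 -0.   ] shift [ 0.335 -2.724  0.468] turn -0.0028 F [ 0.458  0.776 -0.005] M [ 0.049 -0.001 -0.011]
```

View pics/c.png

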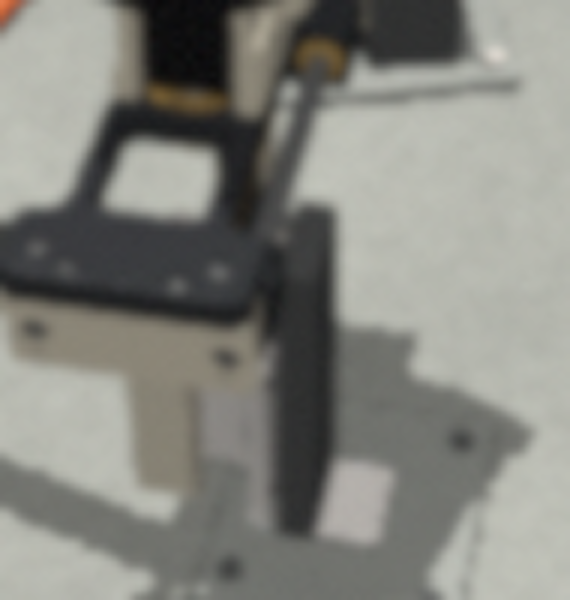

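The open gripper straddles the rib and plate. The finger is at about (165,430) in the crop, well clear of the plate and column. Position readings look noisy, so I'll take one more.

```bash
for i in 1 2 3; do python3 drive.py '[[1, 0, 0, 0, 0]]' | sed -n 2p; done
python3 -c "
from h import *
go((504.1,-148.8,293),-13.1)"
```

```text
position: [504.3, -151.3, 295.1]
position: [504.4, -150.9, 295.1]
position: [504.4, -150.6, 294.7]
t 2.98 pos [ 504.375 -150.617  294.715] yaw -13.15 tilt [0.002 0.001] shift [-0.684 -1.708  1.713] turn -0.0008 F [0.454 0.598 1.193] M [ 0.034 -0.044 -0.023]
```

Converted, -2 mm is -0.02, 1 mm is 0.01.

```bash
python3 drive.py '[[1, -0.005, -0.02, 0.01, 0], [1, -0.005, -0.02, 0.01, 0], [0, -0.005, -0.02, 0.01, 0], [0, -0.005, -0.02, 0.01, 0], [0, -0.005, -0.02, 0.01, 0], [0, -0.005, -0.02, 0.01, 0], [0, -0.005, -0.02, 0.01, 0], [0, -0.005, -0.02, 0.01, 0]]' 25
python3 drive.py '[[0, 0, 0, 0, 0], [0, 0, 0, 0, 0], [0, 0, 0, 0, 0], [0, 0, 0, 0, 0]]' 25
python3 -c "
from h import *
go((504.1,-148.8,293),-13.1)"
```

```text
time: 3.65
position: [504.0, -148.2, 292.6]
tool_rot: [-3.121, 0.359, 0.0]
ft_force: [0.8, 0.1, 0.1]
gripper_width: 0.622
grasp_force: 0.0
time: 3.98
position: [504.0, -148.2, 292.6]
tool_rot: [3.121, -0.359, 0.0]
ft_force: [0.9, 0.1, 0.8]
gripper_width: 0.336
grasp_force: 0.0
t 3.98 pos [ 504.004 -148.166  292.649] yaw -13.14 tilt [ 0. -0.] shift [ 0.237  0.595 -0.351] turn -0.0006 F [0.909 0.104 0.76 ] M [0.093 0.044 0.025]
```

```bash
python3 drive.py '[[0, 0, 0, 0, 0], [0, 0, 0, 0, 0], [0, 0, 0, 0, 0], [0, 0, 0, 0, 0], [0, 0, 0, 0, 0], [0, 0, 0, 0, 0]]' 45
python3 -c "
from h import *
go((504.1,-148.8,293),-13.1)"
```

```text
time: 4.48
position: [504.0, -148.1, 292.6]
tool_rot: [-3.121, 0.359, 0.0]
ft_force: [0.2, 1.1, 0.6]
gripper_width: 0.126
grasp_force: 45.0
t 4.48 pos [ 504.012 -148.102  292.635] yaw -13.13 tilt [-0. -0.] shift [ 0.244  0.659 -0.365] turn -0.0005 F [0.217 1.115 0.636] M [0.099 0.038 0.   ]
```

```bash
python3 drive.py '[[0, 0, 0, -0.05, 0], [0, 0, 0, -0.1, 0], [0, 0, 0, -0.14, 0], [0, 0, 0, -0.14, 0], [0, 0, 0, -0.14, 0]]'
python3 -c "
from h import *
go((504.1,-148.8,306.6),-13.1)"
```

```text
time: 4.9
position: [504.1, -148.2, 307.1]
tool_rot: [3.121, -0.359, 0.001]
ft_force: [-0.1, -0.7, -1.0]
gripper_width: 0.126
grasp_force: 45.0
t 4.9 pos [ 504.124 -148.227  307.056] yaw -13.13 tilt [0.001 0.   ] shift [0.106 0.563 0.457] turn -0.0006 F [-0.062 -0.735 -0.979] M [0.021 0.075 0.044]
```

```bash
python3 drive.py '[[0, -0.12, 0, 0, 0], [0, -0.24, 0, 0, 0], [0, -0.36, 0, 0, 0], [0, -0.48, 0, 0, 0], [0, -0.58, 0, 0, 0], [0, -0.66, 0, 0, 0], [0, -0.66, 0, 0, 0]]'
python3 - <<'E'
from h import *
go((504.1,-148.8,306.6),-13.1)
t=cam("top");s=cam("side")
cv2.imwrite("pics/d.png",np.hstack([crop(s["img"],235,190,110,100,5)]))
E
```

```text
time: 5.48
position: [438.6, -132.7, 306.8]
tool_rot: [3.121, -0.359, -0.0]
ft_force: [-0.0, -0.7, -1.4]
gripper_width: 0.124
grasp_force: 45.0
t 5.48 pos [ 438.591 -132.725  306.829] yaw -13.14 tilt [-0.  0.] shift [67.449  0.761  0.217] turn -0.0007 F [-0.005 -0.665 -1.385] M [0.078 0.002 0.002]
```

View pics/d.png

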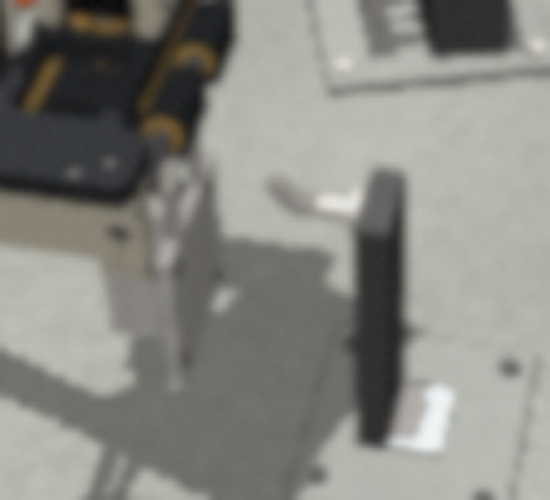

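The plate is off the hook and held, with its flat face to the right at about (210,240), and the stand and hook are clear. Next is the carry to the front of the fence, computed from the tool-to-face offset of +24.2 mm.

```bash
python3 -c "
from h import *
go((482.6-12,110.2-1.5,300),7.0)"
```

```text
t 5.58 pos [ 439.902 -133.273  306.894] yaw -13.15 tilt [0.001 0.   ] shift [ -25.153 -242.614    6.829] turn -0.3516 F [ 0.354  0.74  -1.116] M [ 0.042  0.002 -0.046]
```

```bash
python3 drive.py '[[0, -0.03, -0.3, 0.01, -1], [0, -0.06, -0.62, 0.02, -2.2], [0, -0.1, -0.95, 0.03, -3.4], [0, -0.14, -1.28, 0.04, -4.6], [0, -0.18, -1.6, 0.05, -5.8], [0, -0.22, -1.92, 0.06, -7], [0, -0.25, -2.22, 0.07, -7.032], [0, -0.25, -2.426, 0.07, -7.032]]'
python3 drive.py '[[0, 0, 0, 0, 0], [0, 0, 0, 0, 0], [0, 0, 0, 0, 0], [0, 0, 0, 0, 0]]'
python3 - <<'E'
from h import *
go((482.6,110.2,294.6),7.0)
t=cam("top");s=cam("side")
cv2.imwrite("pics/e.png",np.hstack([crop(s["img"],265,130,90,90,4.4),crop(t["img"],220,150,90,90,4.4)]))
E
```

```text
time: 6.25
position: [470.8, 111.6, 299.4]
tool_rot: [-3.135, -0.195, -0.0]
ft_force: [-0.0, -0.4, -1.2]
gripper_width: 0.124
grasp_force: 45.0
time: 6.58
position: [470.7, 107.9, 299.5]
tool_rot: [3.135, 0.19, -0.0]
ft_force: [0.7, 0.7, -1.1]
gripper_width: 0.126
grasp_force: 45.0
t 6.58 pos [470.677 107.866 299.543] yaw 6.95 tilt [-0.  0.] shift [12.12  -0.876  4.939] turn -0.0009 F [ 0.747  0.728 -1.096] M [ 0.025 -0.002  0.001]
```

View pics/e.png

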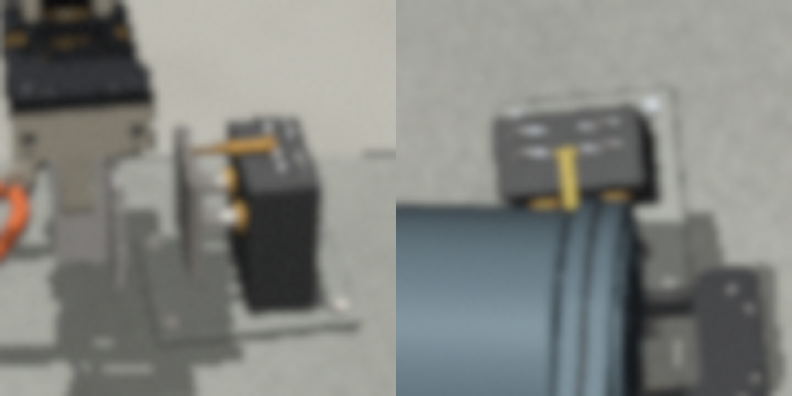

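The plate stands parallel in front of the pad: plate edge around (115,240), pad at (183,200). The yellow pointer at (568,180) is still at rest. I'll refine the fence pose numerically from the first top picture.

```bash
python3 - <<'E'
from h import *
t=cam("top");t["img"]=cv2.imread("pics/top0.png")[:,:,::-1].copy()
o=np.array((531.4,116.2));a=np.radians(7)
for nm,p,q,z,sk in [("front",(0,32),(0,-32),304,.12),("L",(8,32),(0,32),304,.2),("R",(0,-32),(8,-32),304,.2),("back block",(74,38),(74,-38),301,.12),("base L",(-22,50),(98,50),212,.12),("base R",(98,-50),(-22,-50),212,.12),("baseF",(-22,-50),(-22,50),212,.12)]:
    print(nm,edge(t,o,a,p,q,z,r=5,skip=sk))
h=cv2.cvtColor(t["img"],cv2.COLOR_RGB2HSV)
m=cv2.inRange(h,(20,90,80),(35,255,255));m[:,:250]=0;m[:,268]=0;m[:,268:]=0;m[:180]=0;m[206:]=0
R=np.array([[np.cos(a),-np.sin(a)],[np.sin(a),np.cos(a)]])
S=h[:,:,1].astype(float)
for v in range(186,203,2):
    u=np.arange(252,266);w=np.clip(S[v,u]-60,0,None)
    if w.sum(): 
        for z in (306,): print(v,(u*w).sum()/w.sum(),R.T@(onz(t,((u*w).sum()/w.sum(),v),z)[:2]-o))
E
```

```text
front (np.float64(-0.22), np.float64(0.28), np.float64(0.38), 25)
L (np.float64(-0.66), np.float64(9.42), np.float64(0.15), 25)
R (np.float64(-0.27), np.float64(-10.47), np.float64(0.27), 25)
back block (np.float64(0.09), np.float64(0.35), np.float64(0.37), 25)
base L (np.float64(2.72), np.float64(-0.48), np.float64(0.84), 10)
base R (np.float64(2.31), np.float64(0.28), np.float64(0.28), 25)
baseF (np.float64(3.21), np.float64(0.14), np.float64(0.32), 25)
186 258.27358490566036 [47.568 -0.473]
188 258.5052631578947 [43.014 -0.599]
190 258.62702702702705 [38.492 -0.479]
192 258.92139737991266 [33.934 -0.745]
194 258.9805447470817 [29.436 -0.484]
196 257.6902255639098 [25.258  2.788]
198 258.98514851485146 [20.48  0.29]
200 259.1914893617021 [15.961  0.222]
202 259.5083333333333 [11.421 -0.091]
```

Converted, 5 mm is 0.05, 2 mm is 0.02, 0.002 rad is 0.04.

```bash
python3 drive.py '[[0, 0.1, -0.01, 0.02, 0.04], [0, 0.2, -0.01, 0.04, 0.04], [0, 0.26, -0.01, 0.05, 0.04], [0, 0.26, -0.01, 0.05, 0.04], [0, 0.26, -0.01, 0.05, 0.04], [0, 0.26, -0.01, 0.05, 0.04]]'
python3 -c "
from h import *
go((502.6,112.5,294.6),6.8)"
```

```text
time: 7.23
position: [496.1, 113.0, 294.3]
tool_rot: [-3.136, -0.189, 0.001]
ft_force: [-0.0, -0.4, -1.2]
gripper_width: 0.122
grasp_force: 45.0
t 7.23 pos [496.126 112.976 294.348] yaw 6.9 tilt [-0.001 -0.   ] shift [ 6.369  1.25  -0.258] turn 0.0018 F [-0.041 -0.369 -1.229] M [ 0.019  0.066 -0.057]
```

Converted, 6 mm is 0.06, 3 mm is 0.03.

```bash
python3 drive.py '[[0, 0.03, 0.005, 0, 0], [0, 0.06, 0.005, 0, 0], [0, 0.06, 0.005, 0, 0], [0, 0.06, 0.005, 0, 0]]'; python3 drive.py '[[0, 0.02, 0, 0, 0], [0, 0.04, 0, 0, 0], [0, 0.04, 0, 0, 0], [0, 0.04, 0, 0, 0]]'
python3 -c "
from h import *
go((502.6,112.5,294.6),6.8)"
```

```text
time: 7.57
position: [502.3, 113.2, 294.7]
tool_rot: [-3.136, -0.189, -0.0]
ft_force: [0.5, 0.0, -1.7]
gripper_width: 0.129
grasp_force: 45.0
time: 7.9
position: [506.3, 113.7, 294.6]
tool_rot: [3.136, 0.189, -0.0]
ft_force: [0.2, -0.3, -1.4]
gripper_width: 0.126
grasp_force: 45.0
t 7.9 pos [506.263 113.655 294.645] yaw 6.9 tilt [-0.  0.] shift [-3.775  0.707  0.045] turn 0.0018 F [ 0.177 -0.328 -1.353] M [0.07  0.018 0.014]
```

```bash
for i in 1 2 3; do python3 drive.py '[[0, 0.01, 0, 0, 0], [0, 0.02, 0, 0, 0], [0, 0.02, 0, 0, 0], [0, 0.02, 0, 0, 0]]' | sed -n '2p;4p'; done
python3 -c "
from h import *
go((502.6,112.5,294.6),6.8)"
```

```text
position: [507.5, 113.9, 294.6]
ft_force: [-2.9, -0.1, -0.2]
position: [509.6, 114.2, 294.6]
ft_force: [-6.0, 0.6, 1.1]
position: [511.2, 114.4, 294.6]
ft_force: [-7.0, 0.2, 1.7]
t 8.9 pos [511.158 114.365 294.585] yaw 6.9 tilt [-0.002 -0.   ] shift [-8.721  0.823  0.005] turn 0.0017 F [-6.979  0.183  1.69 ] M [-0.063  1.387 -0.19 ]
```

Converted, 2 mm is 0.02, 1 mm is 0.01.

```bash
python3 drive.py '[[0, 0.01, 0, 0, 0], [0, 0.02, 0, 0, 0], [0, 0.03, 0, 0, 0], [0, 0.03, 0, 0, 0], [0, 0.03, 0, 0, 0], [0, 0.03, 0, 0, 0]]' | sed -n '2p;4p'
python3 - <<'E'
from h import *
go((502.6,112.5,294.6),6.8)
t=cam("top");s=cam("side")
cv2.imwrite("pics/side_p.png",s["img"][:,:,::-1]);cv2.imwrite("pics/top_p.png",t["img"][:,:,::-1])
cv2.imwrite("pics/f.png",np.hstack([crop(s["img"],282,140,66,75,7.5),crop(t["img"],236,170,36,75,7.5)]))
E
```

```text
position: [513.5, 114.7, 294.6]
ft_force: [-10.4, -1.1, 4.0]
t 9.4 pos [513.512 114.663 294.591] yaw 6.9 tilt [-0.004 -0.   ] shift [-11.093   0.837   0.031] turn 0.0018 F [-10.429  -1.055   3.975] M [-0.117  1.663 -0.127]
```

View pics/f.png

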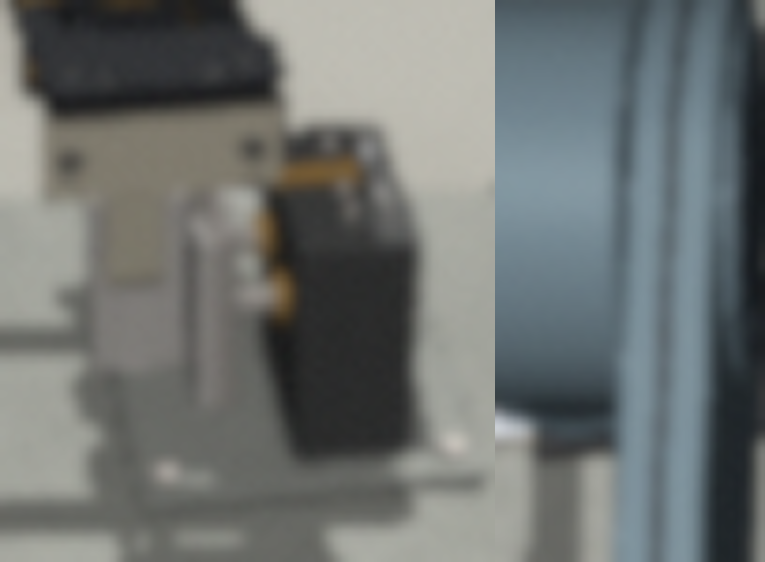

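The side crop shows the plate flush against the pad at columns 190–230. The pointer's right end is at about (355,170), near the ridge gap. I'll check pad travel and edge alignment numerically.

```bash
python3 - <<'E'
from h import *
s=cam("side")
A=cv2.imread("pics/side0.png");B=cv2.imread("pics/side_p.png")
for I in(A,B):
    h=cv2.cvtColor(I,cv2.COLOR_BGR2HSV)[:,:,1].astype(int)
    print(h[158:167,318:336])
a=np.radians(6.8);R=np.array([[np.cos(a),-np.sin(a)],[np.sin(a),np.cos(a)]]);o=np.array((531.6,116))
def P(x,y,z): return proj(s,np.r_[R@(x,y)+o,204+z])[0]
d=6.
print("pointer px/mm",P(50,0,103)-P(40,0,103),"rest pt",P(50,0,103))
for n,p in {"pad near bottom front":(d,-32,30),"pad back":(d+8,-32,30),"plate back":(d-6,-32,30),"pad near top back":(d+8,-32,100),"pad top front":(d,-32,100),"plate top back":(d-6,-32,100)}.items(): print(n,P(*p))
print("1mm y,z",P(d,-31,30)-P(d,-32,30),P(d,-32,31)-P(d,-32,30))
g=cv2.cvtColor(B,cv2.COLOR_BGR2GRAY);print(list(range(302,318)));
for r in range(162,200): print(r,g[r,302:318])
E
```

```text
[[  7   7   7   7   5   5   2   0   0   2   2   4   4   4   8  13  14  15]
 [  3   3   3   5   5   5   9  11  11   9   5   5   2   2   6  14  16  16]
 [ 20  18  18  25  31  41  47  51  49  41  18   0   0   0   4  11  14  15]
 [ 85  78  78  83  89  95 102 104  98  75  31   3   2   2   2   8  13  17]
 [131 125 123 126 127 130 133 133 123  92  46   8   3   0   3   7  12  16]
 [144 143 140 139 139 141 140 136 114  74  35   5   3   3   2   7   9  14]
 [140 134 126 117 114 114 111 102  70  35  13   5   5   2   4   4   8  12]
 [ 98  83  60  48  38  34  34  32  25  12   4   2   5   5   6   4   6   9]
 [ 44  23   6   6   3   3   3   3   5   4   4   0   2   5   6   6   7   8]]
[[ 34  30  18  12  10   8  13  11  14  10  11   8   7   4  10  15  13  14]
 [ 32  29  21   4   4   8  14  14  17  17  18   6   2   0   6  12  15  15]
 [ 34  32  31  24  32  35  37  36  42  56  62  24   4   0   2  12  16  16]
 [ 37  44  64  79  90  96  96  94  97 108 109  66  19   2   3  11  15  14]
 [ 45  71 103 123 131 131 133 129 126 126 128  97  46  11   3   7  12  15]
 [ 52  84 118 134 136 136 137 129 119 105 105  98
[... 2583 characters left out ...]

190 [106 105 104 103  97  93 103 115 116 110 104 101 100 101  98  83]
191 [104 104 104 103  98  96 105 116 115 110 104 102 101 102  99  89]
192 [104 103 103 103 100  99 107 117 116 110 104 102 101 102 101  93]
193 [103 104 104 103 101  99 107 115 112 108 103 101 101 103 100  95]
194 [104 103 103 102 103 103 106 109 108 104 103 102 102 103 102  97]
195 [104 104 104 104 104 104 105 105 104 102 103 103 104 104 102  99]
196 [105 105 104 104 103 103 103 104 102 103 105 105 103 104 104 102]
197 [105 105 105 104 104 103 103 103 104 104 105 104 104 104 103 102]
198 [106 105 105 104 104 104 103 104 104 103 104 104 105 104 103 102]
199 [106 106 105 104 105 105 104 103 104 104 105 104 104 104 104 102]
```

Units first: shifts go in units of 100 mm and turns go in units of 0.05 rad. So 0.3 mm is 0.003.

```bash
python3 drive.py '[[0, 0.003, 0, 0, 0], [0, 0.003, 0, 0, 0], [0, 0.003, 0, 0, 0], [0, 0.003, 0, 0, 0], [0, 0.003, 0, 0, 0], [0, 0.003, 0, 0, 0], [0, 0.003, 0, 0, 0], [0, 0.003, 0, 0, 0]]'; python3 drive.py '[[0, 0, 0, 0, 0], [0, 0, 0, 0, 0], [0, 0, 0, 0, 0], [0, 0, 0, 0, 0], [0, 0, 0, 0, 0], [0, 0, 0, 0, 0]]'
python3 - <<'E'
from h import *
B=cam("side")["img"];h=cv2.cvtColor(B,cv2.COLOR_RGB2HSV)[:,:,1].astype(int);print(h[160:164,318:334])
E
```

```text
time: 10.22
position: [513.7, 114.7, 294.6]
tool_rot: [3.136, 0.189, -0.006]
ft_force: [-10.3, -0.3, 3.3]
gripper_width: 0.126
grasp_force: 45.0
time: 10.72
position: [513.7, 114.7, 294.6]
tool_rot: [3.136, 0.189, -0.006]
ft_force: [-8.7, -1.0, 3.7]
gripper_width: 0.126
grasp_force: 45.0
[[ 34  31  27  24  32  39  40  36  38  61  68  31   6   4   4  12]
 [ 37  47  64  81  92  94  95  91  95 109 109  71  24   5   5   7]
 [ 44  66 102 122 130 130 131 126 125 127 128 103  47  13   3   7]
 [ 50  78 114 133 139 137 137 131 118 105 107 103  55  14   5   5]]
```

Force is steady at about 9–10 N and pad travel is about 6 mm, which is mid-band. Handing in.

```bash
python3 -c "
from plant import arm
print(arm.job_done())"
```

```text
the job is handed in; nothing more can be done
None
```

I lifted the plate off its hook and handed the job in at 10.7 s with the arm still gripping it and pressing it against the fence pad. The press held steady at about 9–10 N with the pad pushed in about 6 mm, inside the 3–11 mm pointer band; plate and pad edges agreed to about 1 mm in the side view, and no verdict was returned.

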